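# Nest the parts tubs on the lab bench

## Task

Clear the three empty square parts tubs into one stack: nest the two loose ones, in either order, into the tub standing in the shallow aluminium tray, each lowered, not dropped, slammed or forced, until its collar rests all round on the rim below, leaving the stack upright in the tray. The tub lying on its side must first be stood upright on its foot on the bench top and let go, so that it can be taken afresh from above. Do not disturb the circuit board, the multimeter, the screwdriver or the spool.

Things in the scene. Friction and masses are not known exactly. Their poses are not given: they have to be found in the camera images.
- tub_base: light grey square plastic tub, 80 mm tall: foot 40 mm square, widening to 59 mm at height 56, then a straight collar 66 mm square (mouth 61 inside) from 56 to 80. Origin: centre of the underside; z to the mouth; x, y square to the sides. Stands in the tray, underside at z = 4 mm. Nested, a tub sits 24 mm above the one below: 1.4 mm play each side, any quarter turn.
- tub_standing: light grey square plastic tub, 80 mm tall: foot 40 mm square, widening to 59 mm at height 56, then a straight collar 66 mm square (mouth 61 inside) from 56 to 80. Origin: centre of the underside; z to the mouth; x, y square to the sides. Stands upright on the bench top.
- tub_lying: light grey square plastic tub, 80 mm tall: foot 40 mm square, widening to 59 mm at height 56, then a straight collar 66 mm square (mouth 61 inside) from 56 to 80. Origin: centre of the underside; z to the mouth; x, y square to the sides. Lies on the bench on its +x side, on the edges of foot and collar: y axis level, z (mouth) pointing 13 degrees above level.
- tray: shallow open aluminium tray fixed to the bench, 130 x 130 mm, walls 14 mm tall and 4 mm thick, floor 4 mm thick. Origin at the centre of its underside.
- board: bystander: red circuit board 130 x 160 mm on white standoffs, 26 mm tall at most. Origin under its centre, y along its length.
- multimeter: bystander: dark multimeter lying flat, 170 x 85 mm, 50 mm tall, x along its length. Origin under its centre.
- screwdriver: bystander: black-handled screwdriver lying flat, 150 mm long, along its x axis.
- solder_spool: bystander: standing spool, 60 mm diameter, 50 mm tall. Origin under its centre.

How it is judged:
By the outcome, as a careful person would: the job done as asked, in the order asked, and still so for the second after the job is handed in, with the robot touching nothing.
It also fails if it takes over 69 s, if anything falls off the work surface, if the arm or the gripper's body presses on something with over 40 N, if the wrist force passes 120 N, or if a joint passes its speed limit or range.

## Robot

A 6-joint arm with a two-finger parallel gripper is mounted at the origin on the work surface. World frame = base frame: x ahead of the robot, y to its left, z up, the work surface at z = 0. Lengths are in mm, angles in rad, forces in N, time in s.
With the tool pointing down it reaches from about 350 to 775 mm from the base axis. Payload 7.3 kg.
Tool frame: the origin (TCP) lies midway between the tips of the shut fingers; the grasp point (between the pads) lies 19 mm behind it; z points along the fingers, y is the line along which they close (so a half turn about z gives the same grasp; the last joint's range is limited). The gripper opens to 92 mm and grips with 3 to 60 N. Pads are 19 mm wide; open, the fingers measure 130 mm over their backs; the gripper's body (75 mm by 190 mm) begins 47 mm behind the grasp point.
Start: joints at [1.191, 0.342, 1.524, -0, 1.275, -0.146], TCP at [121.613, 510.74, 226.741] pointing down, gripper open.
Joint ranges: [-2.53, 2.53], [-0.77, 2.02], [0.04, 2.7], [-1, 4.14], [0.28, 2.66], [-3.11, 3.11]. Speed limits (rad/s): [2.57, 2.57, 3.14, 3.14, 3.14, 3.14].

## Interface

Orientations are given as [roll, pitch, yaw] about the fixed x, y, z axes, in that order (R = Rz(yaw) Ry(pitch) Rx(roll)).
In Python, from plant import bot gives the robot as it stands.
- The arm moves only by the tool servo_tool, never from a script. Its argument "deltas" is a list of rows, each a list of 2 entries, a list of its own where there are three numbers: the shift along the tool's x, y, z in m, then the turn, a rotation vector about the tool's x, y, z in degrees. A call has 1 to 20 rows; each row shifts and turns the commanded pose from where the row before left it, along the tool's axes as they then stand; what a row does not reach is not made up. A row lasts 1/8 s, in which the tool goes at most 62.5 mm and 10.7 degrees, less where a joint would pass 70% of its speed; a pose out of reach is approached as far as the arm can. A call with a gripper value outside its range is refused whole. "fingers" is the opening, from 0 (shut) to 1 (fully open), set as the call begins (left out, the last holds). The fingers move at their own pace and stop on an object; the grip force is fixed at half the most. Time passes only in rows, so rows that do not move let the fingers close. It gives the time, the measured TCP pose, the force, the opening and the grip force at its end, in the units of the state.
- bot.get_obs(): the state, without advancing time (a new reading comes with each control period).
- bot.capture(name): name is "side" or "top" or "wrist"; returns the picture (420x560x3 uint8, red, green, blue); there is no depth.
- bot.camera_model(name): a dict with "mtx" (3x3 intrinsics, pixels), "dist" ([k1, k2, p1, p2, k3] as OpenCV has them; the pictures are not rectified), "xyz" and "rotation" of the camera in the world. Camera axes: x right, y down, z forward; pixel columns grow to the right and rows downward; lengths in mm; the calibration is good to about 2 mm. A picture is of the moment at which its call begins: read the wrist's pose just before it. camera_model takes no time and is no camera call; for the wrist camera it gives the pose at the moment of the call.
- bot.close_job(): hands the job in; it is judged then, once.
The state is a dict: "time": time; "joint_positions": joint angles; "dq": joint speeds; "tau": joint torques, N m; "tool_pos": TCP position; "tcp_rot": TCP orientation; "contact_force": force on the tool from outside, world axes, zero at the start; "moment": the same for the moment, N m; "grip_width": finger opening in mm; "finger_force": force on a finger pad.
Only numpy, scipy, OpenCV 4.12 (cv2) and the standard library are available. Lean on these libraries where they do the work, as an engineer would, in place of code of your own. Each camera call takes 0.05 s, during which the arm holds its last target. There are 200 camera calls.

## Working session

There is one attempt and no reset: what is moved stays moved. The work goes in short steps, Python scripts to look and compute and a tool call to move; the robot and the scene stay as the last step left them, time stands still between calls to the robot, and variables do not carry over. Pictures are saved under pics/ and viewed, at most 10 in all, crops included, and the job is handed in when it is done.

Besides the shell and the picture viewer there is one more tool, called by a JSON object that holds its "api" and its "payload", one argument or row to a line. servo_tool: Moves the arm, as the interface text tells. Its arguments: {"type":"object","properties":{"deltas":{"type":"array"},"fingers":{"type":"number"}},"required":["deltas"]}

```bash
mkdir -p pics; ls
python3 - <<'E'
from plant import bot
import cv2,numpy as np
for n in("top","side"):
    cv2.imwrite(f"pics/{n}0.png",bot.capture(n)[:,:,::-1]); m=bot.camera_model(n); print(n,m)
o=bot.get_obs();print(o)
E
```

```text
pics
top {'mtx': array([[395.30797553,   0.        , 278.78049458],
       [  0.        , 395.30797553, 211.41208286],
       [  0.        ,   0.        ,   1.        ]]), 'dist': array([-0.1160097,  0.       ,  0.       ,  0.       ,  0.       ]), 'xyz': array([ 364.15535436,   98.86526464, 1196.16149691]), 'rotation': array([-3.01442676, -0.02355242, -1.58585418])}
side {'mtx': array([[453.96050718,   0.        , 273.89326537],
       [  0.        , 453.96050718, 211.33927067],
       [  0.        ,   0.        ,   1.        ]]), 'dist': array([-0.02144561,  0.        ,  0.        ,  0.        ,  0.        ]), 'xyz': array([ 182.14257935, -803.18314451,  656.61228663]), 'rotation': array([-2.15112545,  0.01468888, -0.3789111 ])}
{'time': 0.1, 'joint_positions': array([ 1.19098634e+00,  3.42630869e-01,  1.52492350e+00, -1.04237600e-05,
        1.27540378e+00, -1.46022415e-01]), 'dq': array([-0.00080842, -0.00174191, -0.00318554, -0.00053691,  0.00102545,
        0.00057096]), 'tau': array([ 2.76777711e-03, -4.32003665e+01, -2.44693476e+01,  7.19384383e-02,
        5.25365677e-02, -7.63111302e-06]), 'tool_pos': array([121.47916447, 510.37587158, 226.1252726 ]), 'tcp_rot': array([-3.14024024e+00, -1.88823249e-04,  2.90780800e+00]), 'contact_force': array([ 0.64328937, -0.08379846, -0.10048343]), 'moment': array([ 0.01759531, -0.03801629,  0.00125362]), 'finger_force': 0.0, 'grip_width': 91.39071983468186}
```

View pics/top0.png

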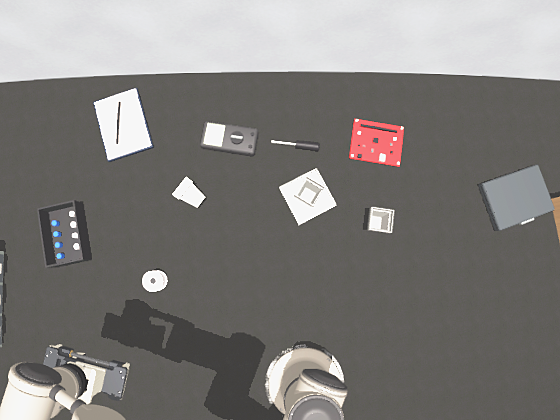

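View pics/side0.png

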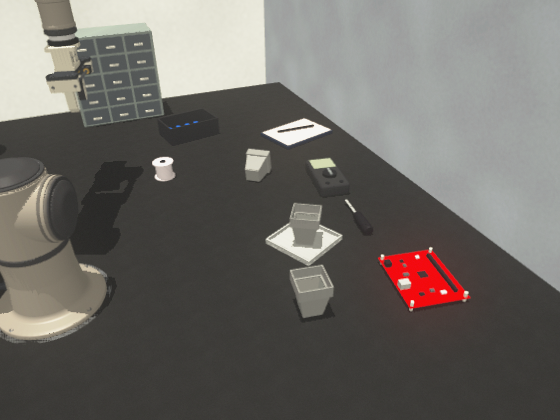

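The top view shows the standing tub at about (380,220), the tray with the base tub at (308,190), the lying tub at (188,192) and the spool at (154,281). The multimeter, screwdriver and board are beyond them. I'll enlarge the three tubs.

```bash
cat > h.py <<'E'
import numpy as np,cv2
from scipy.spatial.transform import Rotation as R
def pix2z(m,uv,z):
    """pixels -> world points on plane z"""
    n=cv2.undistortPoints(np.array(uv,float).reshape(-1,1,2),m["mtx"],m["dist"]).reshape(-1,2)
    d=np.c_[n,np.ones(len(n))]@R.from_euler("xyz",m["rotation"]).as_matrix().T
    return m["xyz"]+d*((np.atleast_1d(z)-m["xyz"][2])/d[:,2])[:,None]
def proj(m,P):
    Rw=R.from_euler("xyz",m["rotation"]).as_matrix()
    r=cv2.Rodrigues(Rw.T)[0]
    return cv2.projectPoints(np.array(P,float).reshape(-1,1,3),r,-Rw.T@m["xyz"],m["mtx"],m["dist"])[0].reshape(-1,2)
def tub(T=np.eye(4)):
    """rings: foot, shoulder, collar bottom, top, mouth (20 pts)"""
    s=np.array([[-1,-1],[1,-1],[1,1],[-1,1]])
    P=np.vstack([np.c_[s*w/2,np.full(4,h)] for w,h in((40,0),(59,56),(66,56),(66,80),(61,80))])
    return P@T[:3,:3].T+T[:3,3]
E
python3 - <<'E'
from h import *
t=cv2.imread("pics/top0.png");s=cv2.imread("pics/side0.png")
def c(im,u,v,w=50,h=38,k=8):return cv2.resize(im[v-h//2:v+h//2,u-w//2:u+w//2],(400,300),interpolation=cv2.INTER_CUBIC)
# scale 8 px per px (w=50 ->400; h=38->300 ~7.9)
cv2.imwrite("pics/mos.png",np.vstack([np.hstack([c(t,188,192),c(t,308,190)]),np.hstack([c(t,380,220),c(s,258,165)])]))
E
```

```text
(no output)
```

View pics/mos.png

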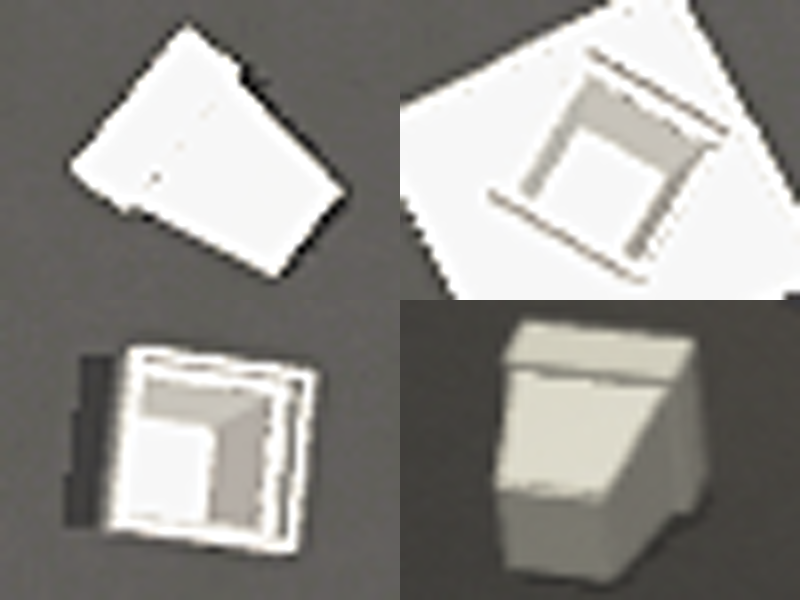

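The mosaic shows four views:
- **Lying tub (top view):** mouth edge at upper left, crop (187,28)–(70,168). Foot edge at lower right, (343,192)–(275,275).
- **Base tub:** mouth at crop x 500–710, tilted about 30°.
- **Standing tub:** outer rim corners at (130,47), (315,72), (297,250), (108,228) in its crop.
- **Side view:** confirms the lying tub's foot faces the robot side.

Next I compute coarse poses.

Run:
```python
from h import *
from plant import bot
m=bot.camera_model("top")
c=lambda u,v,p:np.array(p)/[8,300/38]+[u-25-.0,v-19]
L=pix2z(m,c(188,192,[(187,28),(70,168),(343,192),(275,275)]),np.array([69.7,69.7,39,39]))
print("lying",L.round(0)); a=L[:2].mean(0);b=L[2:].mean(0);print(a,b,np.degrees(np.arctan2(*(a-b)[[1,0]])),np.linalg.norm(L[0]-L[1]),np.linalg.norm(L[2]-L[3]),np.linalg.norm((a-b)[:2]))
S=pix2z(m,c(380,220,[(130,47),(315,72),(297,250),(108,228)]),80)
print("stand",S.round(0),S.mean(0),np.linalg.norm(S-np.roll(S,1,0),axis=1))
B=pix2z(m,c(308,190,[(190,50),(325,132),(242,282),(92,192)]),84)
print("base",B.round(0),B.mean(0),np.linalg.norm(B-np.roll(B,1,0),axis=1))
for n,p,z in(("multi",(230,138),50),("spool",(154,281),50),("board",(377,142),20),("sd",(295,144),10)):print(n,pix2z(m,[p],z).round())
w=bot.camera_model("wrist");o=bot.get_obs();T=R.from_euler("xyz",o["tcp_rot"])
print(w["mtx"],w["dist"],T.inv().apply(w["xyz"]-o["tool_pos"]),(T.inv()*R.from_euler("xyz",w["rotation"])).as_matrix().round(3))
print(T.as_matrix().round(3))
```

```text
lying [[613. 338.  70.]
 [562. 380.  70.]
 [556. 285.  39.]
 [525. 310.  39.]]
[587.470826  358.6211464  69.7      ] [540.85864224 297.40095507  39.        ] 52.71487003541529 66.55929606979585 39.90840886935455 76.94548395093166
stand [[ 516. -197.   80.]
 [ 506. -265.   80.]
 [ 441. -255.   80.]
 [ 450. -186.   80.]] [ 478.37511119 -225.46258236   80.        ] [67.06221057 68.72416001 66.04629029 69.55216286]
base [[604. -11.  84.]
 [573. -59.  84.]
 [518. -28.  84.]
 [552.  25.  84.]] [561.733915   -18.45264156  84.        ] [63.56122113 56.94818784 63.12122272 62.57450419]
multi [[734. 213.  50.]]
spool [[312. 432.  50.]]
board [[ 729. -241.   20.]]
sd [[726.  15.  10.]]
[[305.91290968   0.         279.93934574]
 [  0.         305.91290968 205.61264237]
 [  0.           0.           1.        ]] [-0.04520442  0.          0.          0.          0.        ] [  84.25196196   -0.25470376 -158.34385576] [[-0.001 -0.951 -0.31 ]
 [ 1.    -0.001 -0.   ]
 [ 0.    -0.31   0.951]]
[[-0.973  0.232 -0.   ]
 [ 0.232  0.973 -0.001]
 [ 0.    -0.001 -1.   ]]
```

The sizes check out: mouth edge 66.6 mm against 66, foot 39.9 against 40. The lying tub's mouth axis points to azimuth 52.7°, with its collar centre at about (585,355,35). I'm moving over it for a wrist view.

{"api": "servo_tool", "payload": {
  "deltas": [
    [[-0.048,-0.0067,0.0026],[0,0,0]],
    [[-0.048,-0.0067,0.0026],[0,0,0]],
    [[-0.048,-0.0067,0.0026],[0,0,0]],
    [[-0.048,-0.0067,0.0026],[0,0,0]],
    [[-0.048,-0.0067,0.0026],[0,0,0]],
    [[-0.048,-0.0067,0.0026],[0,0,0]],
    [[-0.048,-0.0067,0.0026],[0,0,0]],
    [[-0.048,-0.0067,0.0026],[0,0,0]],
    [[-0.048,-0.0067,0.0026],[0,0,0]],
    [[-0.048,-0.0067,0.0026],[0,0,10]],
    [[0,0,0],[0,0,10]],
    [[0,0,0],[0,0,10]],
    [[0,0,0],[0,0,10]],
    [[0,0,0],[0,0,10]],
    [[0,0,0],[0,0,10]],
    [[0,0,0],[0,0,10]],
    [[0,0,0],[0,0,10]],
    [[0,0,0],[0,0,10]],
    [[0,0,0],[0,0,10]],
    [[0,0,0],[0,0,10]]
  ]
}}

```text
time: 2.6
tool_pos: [572.8, 334.3, 200.1]
tcp_rot: [-3.141, 0.001, 0.982]
contact_force: [-0.1, -0.3, 0.7]
grip_width: 91.6
finger_force: 0.0
```

```bash
cat >> h.py <<'E'
def log(o):
    import json
    open("log.txt","a").write(json.dumps([list(o["joint_positions"]),list(o["tool_pos"]),list(o["tcp_rot"])])+"\n")
def snap(bot,name):
    o=bot.get_obs();log(o);m=bot.camera_model("wrist");im=bot.capture("wrist")[:,:,::-1].copy()
    cv2.imwrite(f"pics/{name}.png",im);np.save(f"pics/{name}.npy",m,allow_pickle=True)
    print(o["time"],o["tool_pos"].round(1),np.degrees(o["tcp_rot"]).round(2),o["joint_positions"].round(3),o["contact_force"].round(1));return o,m,im
E
python3 -c "
from h import *
from plant import bot
snap(bot,'w1')"
```

```text
2.6 [572.8 334.3 200.1] [-1.7996e+02  5.0000e-02  5.6280e+01] [0.413 0.622 1.136 0.    1.385 1.001] [-0.1 -0.3  0.7]
```

View pics/w1.png

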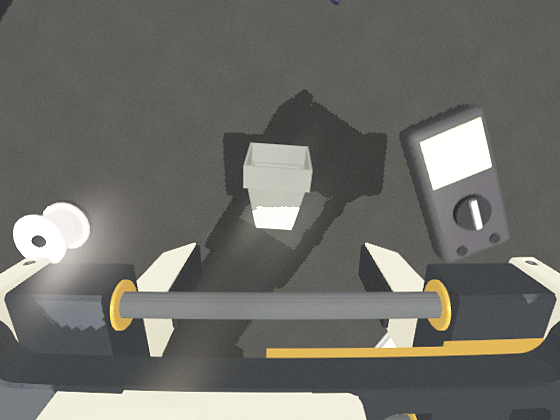

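The wrist view shows the lying tub at (250–310, 144–230): lower rim edge at y≈144, upper rim edge at y≈165, foot edge at y≈228. The multimeter is to the right at (455,185) and the spool to the left at (50,230). I'll fit the pose against what I read.

```bash
cat >> h.py <<'E'
def upright(x,y,z,yaw):
    T=np.eye(4);T[:3,:3]=R.from_euler("z",yaw,degrees=True).as_matrix();T[:3,3]=x,y,z;return T
def lying(x,y,az):
    """x,y: ground point of collar centre (0,0,68)"""
    a=np.radians(13.07);d=np.array([np.cos(np.radians(az)),np.sin(np.radians(az)),0]);u=np.array([0,0,1.])
    zt=np.cos(a)*d+np.sin(a)*u;xt=np.sin(a)*d-np.cos(a)*u;T=np.eye(4)
    T[:3,:3]=np.c_[xt,np.cross(zt,xt),zt];c=np.array([x,y,20*np.cos(a)+68*np.sin(a)]);T[:3,3]=c-68*zt;return T
E
python3 - <<'E'
from h import *
from scipy.optimize import least_squares
m=np.load("pics/w1.npy",allow_pickle=True).item()
im=cv2.imread("pics/w1.png")
P=lambda q:proj(m,tub(lying(*q)))
print(P((585,355,52.7)).round(0))
# silhouettes: bright-mask fit of outline
hsv=im.astype(int).sum(2)
mask=(hsv>330).astype(np.uint8); n,l,s,c=cv2.connectedComponentsWithStats(mask[120:240,225:330]); 
i=1+np.argmax(s[1:,4]);print(s[i]);M=(l==i)
best=[]
def iou(q):
    h=cv2.convexHull
    p=P(q);z=np.zeros(im.shape[:2],np.uint8)
    S=8
    z=np.zeros((120*4,105*4),np.uint8)
    for idx in (range(0,8),range(8,16)):
        cv2.fillConvexPoly(z,cv2.convexHull((((p[list(idx)]-[225,120])*4)).astype(np.float32)).astype(np.int32),1)
    Mb=cv2.resize(M.astype(np.uint8),(420,480),interpolation=cv2.INTER_NEAREST)
    return -(z&Mb).sum()/((z|Mb).sum())
from scipy.optimize import minimize
r=minimize(iou,(585,355,52.7),method="Nelder-Mead",options=dict(initial_simplex=[(585,355,52.7),(591,355,52.7),(585,361,52.7),(585,355,58)]));print(r.x,r.fun)
o=[585,355,52.7];print(iou(o))
E
```

```text
[[292. 229.]
 [292. 210.]
 [259. 208.]
 [257. 227.]
 [306. 190.]
 [303. 166.]
 [253. 163.]
 [248. 186.]
 [310. 192.]
 [306. 165.]
 [250. 162.]
 [244. 188.]
 [313. 170.]
 [308. 146.]
 [251. 142.]
 [244. 165.]
 [310. 168.]
 [306. 146.]
 [253. 143.]
 [247. 165.]]
[  18   22   70   98 5183]
[661.66666667 383.66666667 -15.61111111] 0.0
220522941706030.78<stdin>:20: RuntimeWarning: overflow encountered in scalar negative
```

```bash
cat >> h.py <<'E'
from scipy.optimize import minimize
def fit(im,m,pose,q0,box,thr=330,step=(6,6,5)):
    """silhouette IoU fit of a tub; box=u0,v0,u1,v1"""
    u0,v0,u1,v1=box;k=4
    n,l,s,c=cv2.connectedComponentsWithStats((im[v0:v1,u0:u1].astype(int).sum(2)>thr).astype(np.uint8))
    M=cv2.resize((l==1+np.argmax(s[1:,4])).astype(np.uint8),None,fx=k,fy=k,interpolation=cv2.INTER_NEAREST)
    def f(q):
        p=(proj(m,tub(pose(*q)))-[u0-.5,v0-.5])*k;z=np.zeros_like(M)
        for a,b in((0,8),(8,16)):cv2.fillConvexPoly(z,cv2.convexHull(np.round(p[a:b]*16).astype(np.int32)),1,shift=4)
        return -float((z&M).sum())/float((z|M).sum())
    r=minimize(f,q0,method="Nelder-Mead",options=dict(initial_simplex=[q0]+[list(np.add(q0,np.eye(3)[i]*step[i])) for i in range(3)]))
    return r.x,r.fun
E
python3 - <<'E'
from h import *
m=np.load("pics/w1.npy",allow_pickle=True).item();im=cv2.imread("pics/w1.png")
for t in(330,380):print(fit(im,m,lying,[585,355,52.7],(225,120,330,240),t))
E
```

```text
(array([583.98824498, 355.38484107,  52.2948039 ]), np.float64(-0.9307811803807757))
(array([583.93681163, 355.34375697,  52.13015006]), np.float64(-0.9820503354423128))
```

The fit agrees (IoU 0.98): the collar centre is at (584, 355.3) with azimuth 52.2°. I'll pre-position 120 mm back, tilted 12° with the body outward.

{"api": "servo_tool", "payload": {
  "deltas": [
    [[0,0,0],[0,0,4.1]],
    [[0.022,-0.002,0.033],[0,0,0]],
    [[0.0225,-0.002,0.0334],[0,0,0]],
    [[0,0,0],[0,-6,0]],
    [[0,0,0],[0,-6,0]],
    [[0,0,0],[0,0,0]]
  ]
}}

```text
time: 3.4
tool_pos: [596.8, 373.0, 131.8]
tcp_rot: [-3.14, 0.211, 0.92]
contact_force: [0.2, -0.1, -0.4]
grip_width: 91.8
finger_force: 0.0
```

Run:
```python
from h import *
from plant import bot
o=bot.get_obs();log(o);T=R.from_euler("xyz",o["tcp_rot"]).as_matrix()
print(o["joint_positions"].round(4),o["tool_pos"].round(1),T.round(3))
L=lying(584,355.3,52.2);tgt=L[:3,:3]@[0,0,68]+L[:3,3]+19*T[:,2]
print(tgt,"tool delta",T.T@(tgt-o["tool_pos"]),"tub y in tool",T.T@L[:3,1])
```

```text
[ 0.4888  0.89    0.8199 -0.0862  1.6244  1.1436] [596.8 373.  131.8] [[ 0.592  0.795 -0.128]
 [ 0.778 -0.606 -0.166]
 [-0.209 -0.002 -0.978]]
[581.56390121 352.15478613  16.28066537] tool delta [ -1.08117817   0.695773   118.39899974] tub y in tool [ 8.69130052e-03 -9.99962219e-01 -1.48847031e-04]
```

{"api": "servo_tool", "payload": {
  "deltas": [
    [[-0.0011,0.0007,0.03],[0,0,0]],
    [[0,0,0.03],[0,0,0]],
    [[0,0,0.025],[0,0,0]],
    [[0,0,0.02],[0,0,0]],
    [[0,0,0.0134],[0,0,0]],
    [[0,0,0],[0,0,0]]
  ]
}}

```text
time: 4.15
tool_pos: [581.3, 350.7, 18.3]
tcp_rot: [-3.141, 0.21, 0.917]
contact_force: [0.7, -0.1, -0.1]
grip_width: 91.8
finger_force: 0.0
```

{"api": "servo_tool", "payload": {
  "deltas": [
    [[0,0,0],[0,0,0]],
    [[0,0,0],[0,0,0]],
    [[0,0,0],[0,0,0]],
    [[0,0,0],[0,0,0]],
    [[0,0,0],[0,0,0]],
    [[0,0,0],[0,0,0]]
  ],
  "fingers": 0.4
}}

```text
time: 4.9
tool_pos: [582.1, 351.6, 19.3]
tcp_rot: [3.141, 0.208, 0.916]
contact_force: [0.0, 0.4, 3.2]
grip_width: 65.7
finger_force: 30.0
```

Run:
```python
from h import *
from plant import bot
o=bot.get_obs();log(o)
import json
from scipy.optimize import least_squares
D=[json.loads(l) for l in open("log.txt")]+[[[1.19098634,.342630869,1.5249235,0,1.27540378,-.146022415],[121.5,510.4,226.1],[-3.14024,0,2.9078]]]
E=lambda a,t:R.from_euler(a,t).as_matrix()
def fk(q,p,s4,s6):
    d1,a1,off,l2,b,l3,L=p
    A=E("z",q[0]);x=A@[a1,off,d1];A=A@E("y",q[1]);x=x+A@[0,0,l2];A=A@E("y",q[2]);x=x+A@[b,0,l3]
    A=A@E("z",s4*q[3])@E("y",q[4]);x=x+A@[0,0,L];A=A@E("z",s6*q[5]);return x,A
for s4 in(1,-1):
  for s6 in (1,-1):
    for c in(0,90,180,270):
      if s4==1 or 1:
        def res(p):return np.concatenate([np.r_[fk(q,p,s4,s6)[0]-x, 100*((fk(q,p,s4,s6)[1]@E("z",np.radians(c)))-E("xyz",r)).ravel()] for q,x,r in D]+[(p[[1,4]])/20])
        r=least_squares(res,[200,0,76,500,0,400,300]);
        if r.cost<600:print(s4,s6,c,r.cost,r.x.round(1))
print(o["tool_pos"],o["grip_width"],o["finger_force"],o["contact_force"])
```

```text
1 1 90 2.548112289680524 [220.7  -0.6  76.4 506.2  43.9 379.6 318.5]
[582.14570013 351.57690296  19.26262775] 65.7307014488939 29.963401146233082 [0.00455482 0.42529443 3.23673237]
```

The tub is gripped at 65.7 mm with 30 N, and the arm model fits the logged poses. I'm checking the joint path for lift, carry and 77° tilt.

```bash
cat >> h.py <<'E'
PK=[220.7,-.6,76.4,506.2,43.9,379.6,318.5]
def fk(q):
    E=lambda a,t:R.from_euler(a,t).as_matrix();d1,a1,off,l2,b,l3,L=PK
    A=E("z",q[0]);x=A@[a1,off,d1];A=A@E("y",q[1]);x=x+A@[0,0,l2];A=A@E("y",q[2]);x=x+A@[b,0,l3]
    w=x;A=A@E("z",q[3])@E("y",q[4]);x=x+A@[0,0,L];return x,A@E("z",q[5]+np.pi/2),w
def ik(x,A,q0):
    from scipy.optimize import least_squares
    lo=np.array([-2.53,-.77,.04,-1,.28,-3.11]);hi=np.array([2.53,2.02,2.7,4.14,2.66,3.11])
    r=least_squares(lambda q:np.r_[fk(q)[0]-x,200*(fk(q)[1]-A).ravel()],np.clip(q0,lo+.01,hi-.01),bounds=(lo,hi));return r.x,r.cost
E
python3 - <<'E'
from h import *
from plant import bot
o=bot.get_obs();q=o["joint_positions"];A=R.from_euler("xyz",o["tcp_rot"]).as_matrix();x=o["tool_pos"]
print(fk(q)[0]-x)
for dyaw in(0,30,50,70):
  for g in((450,270),(420,220)):
    qq=q.copy();bad=[]
    # lift+carry+yaw in 10, then tilt in 10
    for i in range(1,11):
        s=i/10;qq,c=ik(np.r_[x[:2]+s*(np.array(g)-x[:2]),x[2]+80*min(1,2*s)],R.from_euler("z",s*dyaw,degrees=True).as_matrix()@A,qq);bad.append(c)
    B=R.from_euler("z",dyaw,degrees=True).as_matrix()@A; G=np.r_[g,x[2]+80]-19*B[:,2];Q=[qq]
    for i in range(1,12):
        C=B@R.from_rotvec([0,np.radians(7*i),0]).as_matrix();qq,c=ik(G+np.r_[0,0,-3*i]+19*C[:,2],C,qq);bad.append(c);Q.append(qq)
    print(dyaw,g,max(bad[:10]).round(1),max(bad[10:]).round(1),qq.round(2),fk(qq)[2].round(0),"maxstep",np.abs(np.diff(Q,axis=0)).max(0).round(2))
E
```

```text
[ 0.32836582  0.12593078 -0.22176075]
0 (450, 270) 0.0 0.0 [-0.07  0.76  2.44  2.18  1.17 -1.62] [287.  58. 211.] maxstep [0.06 0.13 0.1  0.51 0.22 0.55]
0 (420, 220) 0.0 0.0 [-0.27  0.79  2.54  2.03  1.21 -1.76] [257.   8. 211.] maxstep [0.07 0.15 0.09 0.43 0.2  0.49]
30 (450, 270) 0.0 0.0 [-0.17  0.76  2.11  1.4   1.16 -1.27] [415.   5. 211.] maxstep [0.07 0.08 0.07 0.21 0.11 0.25]
30 (420, 220) 0.0 0.0 [-0.32  0.75  2.18  1.3   1.18 -1.35] [385. -45. 211.] maxstep [0.08 0.09 0.06 0.2  0.1  0.25]
50 (450, 270) 0.0 0.0 [-0.13  0.81  1.85  1.07  1.34 -1.11] [508.   9. 211.] maxstep [0.07 0.07 0.04 0.16 0.09 0.18]
50 (420, 220) 0.0 0.0 [-0.25  0.79  1.93  0.98  1.35 -1.19] [478. -41. 211.] maxstep [0.08 0.08 0.03 0.16 0.09 0.19]
70 (450, 270) 0.0 0.0 [-0.05  0.89  1.59  0.83  1.56 -1.05] [594.  44. 211.] maxstep [0.07 0.07 0.02 0.15 0.08 0.16]
70 (420, 220) 0.0 0.0 [-0.15  0.86  1.69  0.76  1.55 -1.14] [564.  -6. 211.] maxstep [0.08 0.07 0.03 0.16 0.09 0.18]
```

All of it is feasible. I'll lift 80, carry to about (450,270), yaw 30°, then tilt.

{"api": "servo_tool", "payload": {
  "deltas": [
    [[-0.0021,0,-0.0098],[0,0,0]],
    [[-0.0042,0,-0.0196],[0,0,0]],
    [[-0.0052,0,-0.0244],[0,0,0]],
    [[-0.0052,0,-0.0244],[0,0,0]],
    [[-0.0283,-0.0111,0.0061],[0,0,0]],
    [[-0.0283,-0.0111,0.0061],[0,0,0]],
    [[-0.0283,-0.0111,0.0061],[0,0,0]],
    [[-0.0283,-0.0111,0.0061],[0,0,0]],
    [[-0.0283,-0.0111,0.0061],[0,0,0]],
    [[0,0,0],[-1.57,0,-7.33]],
    [[0,0,0],[-1.57,0,-7.33]],
    [[0,0,0],[-1.57,0,-7.33]],
    [[0,0,0],[-1.57,0,-7.33]],
    [[0,0,0],[0,0,0]]
  ]
}}

```text
time: 6.65
tool_pos: [449.7, 270.4, 99.4]
tcp_rot: [3.14, 0.209, 1.439]
contact_force: [0.7, -0.5, -1.7]
grip_width: 65.4
finger_force: 30.0
```

{"api": "servo_tool", "payload": {
  "deltas": [
    [[0.0018,0,-0.0001],[0,5.5,0]],
    [[0.0018,0,-0.0001],[0,5.5,0]],
    [[0.0018,0,-0.0001],[0,5.5,0]],
    [[0.0018,0,-0.0001],[0,5.5,0]],
    [[0.0018,0,-0.0001],[0,5.5,0]],
    [[0.0018,0,-0.0001],[0,5.5,0]],
    [[0.0018,0,-0.0001],[0,5.5,0]],
    [[0.0018,0,-0.0001],[0,5.5,0]],
    [[0.0018,0,-0.0001],[0,5.5,0]],
    [[0.0018,0,-0.0001],[0,5.5,0]],
    [[0.0018,0,-0.0001],[0,5.5,0]],
    [[0.0018,0,-0.0001],[0,5.5,0]],
    [[0.0018,0,-0.0001],[0,5.5,0]],
    [[0.0018,0,-0.0001],[0,5.5,0]],
    [[0,0,0],[0,0,0]],
    [[0,0,0],[0,0,0]]
  ]
}}

```text
time: 8.65
tool_pos: [453.0, 290.7, 109.2]
tcp_rot: [3.139, -1.133, 1.442]
contact_force: [-0.6, 1.3, -1.5]
grip_width: 65.7
finger_force: 30.0
```

Run:
```python
from h import *
from plant import bot
o,m,im=snap(bot,"w2");A=R.from_euler("xyz",o["tcp_rot"]).as_matrix();print(A.round(3),o["grip_width"],o["finger_force"])
G=o["tool_pos"]-19*A[:,2];print("G",G)
s=bot.capture("side")[:,:,::-1].copy();p=proj(bot.camera_model("side"),[G])[0];u,v=p.astype(int);print(p)
cv2.imwrite("pics/s2.png",np.hstack([cv2.resize(s[v-60:v+60,u-70:u+70],(560,480),interpolation=cv2.INTER_CUBIC)]))
```

```text
8.65 [453.  290.7 109.2] [179.85 -64.91  82.6 ] [-0.173  0.682  2.103  1.372  1.176 -1.184] [-0.6  1.3 -1.5]
[[ 0.055  0.991  0.119]
 [ 0.421 -0.131  0.898]
 [ 0.906  0.001 -0.424]] 65.70491823037837 29.963648356497288
G [450.69989695 273.6443916  117.25240563]
[221.35839328 155.33850943]
```

View pics/s2.png

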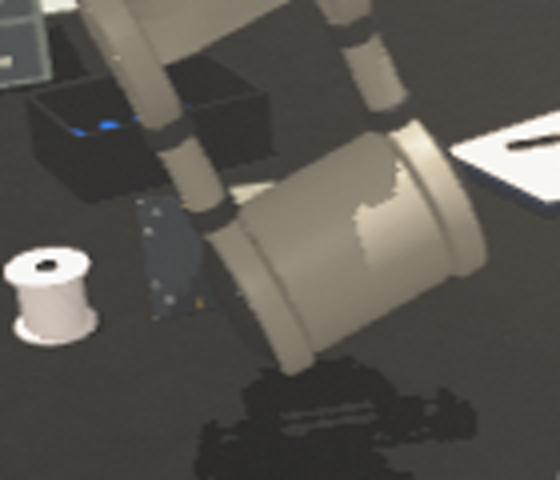

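The side view is blocked by the wrist, which sits clear of everything; the spool is at lower left and untouched. I'm lowering along world −z toward the bench.

{"api": "servo_tool", "payload": {
  "deltas": [
    [[-0.0181,0,0.0085],[0,0,0]],
    [[-0.0127,0,0.0059],[0,0,0]],
    [[-0.0063,0,0.003],[0,0,0]],
    [[-0.0027,0,0.0013],[0,0,0]],
    [[0,0,0],[0,0,0]]
  ]
}}

```text
time: 9.38
tool_pos: [452.5, 291.0, 65.0]
tcp_rot: [3.14, -1.134, 1.441]
contact_force: [0.8, -0.1, -1.0]
grip_width: 66.3
finger_force: 30.0
```

{"api": "servo_tool", "payload": {
  "deltas": [
    [[-0.0009,0,0.0004],[0,0,0]],
    [[-0.0009,0,0.0004],[0,0,0]],
    [[0,0,0],[0,0,0]]
  ]
}}

```text
time: 9.75
tool_pos: [452.5, 290.9, 63.0]
tcp_rot: [3.139, -1.134, 1.442]
contact_force: [0.5, -0.0, -0.7]
grip_width: 65.9
finger_force: 30.0
```

Run:
```python
from h import *
from plant import bot
o,m,im=snap(bot,"w3");A=R.from_euler("xyz",o["tcp_rot"]).as_matrix();print(o["moment"].round(2))
G=o["tool_pos"]-19*A[:,2];print("G",G)
az=np.degrees(np.arctan2(A[1,2],A[0,2]))
p=proj(m,tub(upright(G[0],G[1],0,az)));print(p.round(0))
```

```text
9.75 [452.5 290.9  63. ] [179.87 -64.99  82.61] [-0.173  0.796  2.103  1.42   1.158 -1.307] [ 0.5 -0.  -0.7]
[-0.78  0.14  0.05]
G [450.2395438  273.82791207  71.04025542]
[[311. 367.]
 [307. 309.]
 [252. 309.]
 [248. 367.]
 [340. 346.]
 [327. 251.]
 [232. 251.]
 [219. 346.]
 [348. 353.]
 [332. 246.]
 [227. 246.]
 [211. 353.]
 [357. 331.]
 [337. 220.]
 [222. 220.]
 [202. 331.]
 [350. 325.]
 [333. 223.]
 [226. 223.]
 [209. 325.]]
```

View pics/w3.png

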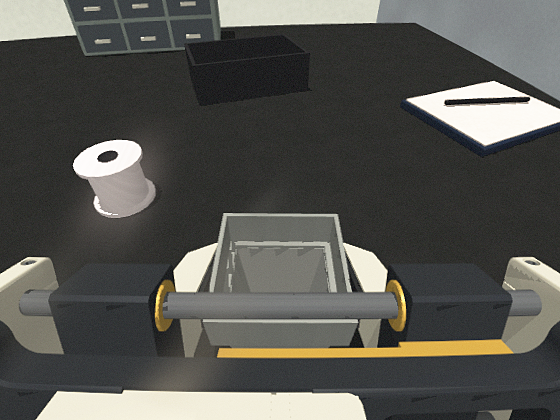

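The view shows the tub upright: mouth far edge at (223–337, 214) against a predicted y of 220, so the foot is still a few mm above the bench. I'm creeping down.

{"api": "servo_tool", "payload": {
  "deltas": [
    [[-0.0009,0,0.0004],[0,0,0]],
    [[-0.0009,0,0.0004],[0,0,0]],
    [[0,0,0],[0,0,0]]
  ]
}}

```text
time: 10.18
tool_pos: [452.4, 290.9, 60.9]
tcp_rot: [3.14, -1.134, 1.441]
contact_force: [0.7, -0.5, -1.8]
grip_width: 66.1
finger_force: 30.0
```

{"api": "servo_tool", "payload": {
  "deltas": [
    [[-0.0009,0,0.0004],[0,0,0]],
    [[0,0,0],[0,0,0]]
  ]
}}

```text
time: 10.42
tool_pos: [452.4, 291.0, 60.7]
tcp_rot: [3.139, -1.136, 1.442]
contact_force: [-2.0, -2.2, 4.8]
grip_width: 65.7
finger_force: 30.0
```

Contact at about 5 N. Releasing and backing out along the fingers.

{"api": "servo_tool", "payload": {
  "deltas": [
    [[0,0,0],[0,0,0]],
    [[0,0,0],[0,0,0]],
    [[0,0,0],[0,0,0]],
    [[0,0,0],[0,0,0]],
    [[0,0,0],[0,0,0]]
  ],
  "fingers": 1.0
}}

```text
time: 11.05
tool_pos: [452.4, 290.9, 60.0]
tcp_rot: [3.14, -1.134, 1.441]
contact_force: [0.1, -1.0, -0.9]
grip_width: 91.9
finger_force: 0.0
```

{"api": "servo_tool", "payload": {
  "deltas": [
    [[0,0,-0.01],[0,0,0]],
    [[0,0,-0.02],[0,0,0]],
    [[0,0,-0.03],[0,0,0]],
    [[0,0,-0.03],[0,0,0]],
    [[0,0,-0.02],[0,0,0]],
    [[0.036,0,-0.017],[0,0,0]],
    [[0.036,0,-0.017],[0,0,0]],
    [[0.036,0,-0.017],[0,0,0]]
  ]
}}

```text
time: 12.05
tool_pos: [438.9, 190.9, 227.2]
tcp_rot: [3.141, -1.134, 1.44]
contact_force: [0.6, 0.1, 0.1]
grip_width: 91.6
finger_force: 0.0
```

{"api": "servo_tool", "payload": {
  "deltas": [
    [[0,0,0],[0,-9.3,0]],
    [[0,0,0],[0,-9.3,0]],
    [[0,0,0],[0,-9.3,0]],
    [[0,0,0],[0,-9.3,0]],
    [[0,0,0],[0,-9.3,0]],
    [[0,0,0],[0,-9.3,0]],
    [[0,0,0],[0,-9.2,0]],
    [[0,0,0],[0,0,8.53]],
    [[0,0,0],[0,0,8.53]],
    [[0,0,0],[0,0,8.53]],
    [[-0.0217,0.0434,0.0086],[0,0,0]],
    [[-0.0217,0.0434,0.0086],[0,0,0]],
    [[-0.0217,0.0434,0.0086],[0,0,0]],
    [[-0.0217,0.0434,0.0086],[0,0,0]],
    [[-0.0217,0.0434,0.0086],[0,0,0]],
    [[0,0,0],[0,0,0]],
    [[0,0,0],[0,0,0]]
  ]
}}

```text
time: 14.18
tool_pos: [561.0, -18.2, 182.9]
tcp_rot: [-3.141, 0.0, 0.992]
contact_force: [0.1, 0.2, 0.7]
grip_width: 91.8
finger_force: 0.0
```

Run:
```python
from h import *
from plant import bot
o,m,im=snap(bot,"w4");print(proj(m,tub(upright(562,-18,4,57)))[[12,13,14,15,16,17,18,19]].round(0))
t=bot.capture("top")[:,:,::-1].copy();cv2.imwrite("pics/top4.png",t)
mt=bot.camera_model("top")
c=cv2.resize(t[140:260,140:240],(500,600),interpolation=cv2.INTER_CUBIC) # free
cv2.imwrite("pics/m4.png",np.hstack([im[60:360,100:460][:, :],cv2.resize(t[150:230,150:250],(375,300),interpolation=cv2.INTER_CUBIC)]))
print(proj(mt,tub(upright(450.2,274,0,82.5)))[12:16].round(0))
```

```text
14.175 [561.  -18.2 182.9] [-1.7998e+02  2.0000e-02  5.6830e+01] [-0.169  0.445  1.49  -0.     1.207  0.41 ] [0.1 0.2 0.7]
[[316. 239.]
 [319. 168.]
 [242. 169.]
 [245. 240.]
 [314. 237.]
 [316. 171.]
 [245. 171.]
 [247. 237.]]
[[220. 222.]
 [197. 219.]
 [194. 242.]
 [217. 245.]]
```

View pics/m4.png

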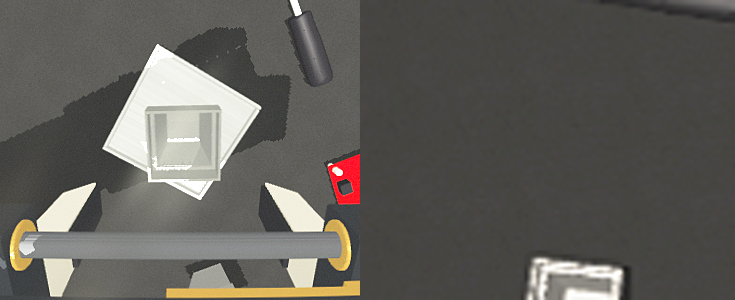

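The base tub's rim corners are at about (246,166), (321,166), (320,241), (248,242) in the full wrist picture, square to the tool. In the top crop, the tub I stood up is upright at its expected place. I'll refine with an edge fit of the rim.

```bash
cat >> h.py <<'E'
def rimfit(im,m,q0,z,verbose=1):
    """fit x,y,yaw of an upright tub (underside z): mean gradient ACROSS the outer and mouth rim edges"""
    g=cv2.GaussianBlur(cv2.cvtColor(im,cv2.COLOR_BGR2GRAY).astype(np.float32),(0,0),.8)
    gx=cv2.Sobel(g,cv2.CV_32F,1,0)/8;gy=cv2.Sobel(g,cv2.CV_32F,0,1)/8;t=np.linspace(.08,.92,60)[:,None]
    def f(q):
        p=proj(m,tub(upright(q[0],q[1],z,q[2]))).astype(np.float32);s=0
        for a in(12,16):
            for i in range(4):
                A,B=p[a+i],p[a+(i+1)%4];n=np.array([-(B-A)[1],(B-A)[0]])/np.linalg.norm(B-A)
                P=(A+(B-A)*t).astype(np.float32)[None]
                s+=np.sqrt(np.abs(cv2.remap(gx,P,None,1)*n[0]+cv2.remap(gy,P,None,1)*n[1])).mean()
        return -s/8
    best=None
    for dx in(-4,0,4):
        for dy in(-4,0,4):
            q=[q0[0]+dx,q0[1]+dy,q0[2]]
            r=minimize(f,q,method="Nelder-Mead",options=dict(initial_simplex=[q,[q[0]+2,q[1],q[2]],[q[0],q[1]+2,q[2]],[q[0],q[1],q[2]+2]]))
            if best is None or r.fun<best.fun:best=r
    if verbose:print("rim",best.x.round(2),best.fun,f(q0),proj(m,tub(upright(best.x[0],best.x[1],z,best.x[2])))[12:16].round(1).tolist())
    return best.x
def rel(o,x):
    A=R.from_euler("xyz",o["tcp_rot"]).as_matrix();return A.T@(np.array(x)-o["tool_pos"])
E
python3 - <<'E'
from h import *
from plant import bot
m=np.load("pics/w4.npy",allow_pickle=True).item();im=cv2.imread("pics/w4.png");o=bot.get_obs()
print(o["tool_pos"])
for d in((0,0,0),(2,-2,1.5)):q=rimfit(im,m,[562+d[0],-18+d[1],57+d[2]],4)
print(rel(o,[q[0],q[1],84]))
v=im[150:260,225:340].copy();v=cv2.resize(v,None,fx=5,fy=5,interpolation=cv2.INTER_CUBIC)
p=proj(m,tub(upright(q[0],q[1],4,q[2])));
for a in(12,16):cv2.polylines(v,[np.int32((p[a:a+4]-[225,150]+.5)*5)],True,(0,0,255),1)
cv2.imwrite("pics/v4.png",v)
E
```

```text
[561.16697336 -17.19235519 183.39866143]
rim [563.23 -20.74  57.98] -3.6344680786132812 -2.824471 [[319.8, 240.4], [321.3, 169.5], [244.0, 171.1], [248.1, 241.8]]
rim [563.23 -20.75  57.95] -3.6349005699157715 -3.3559005 [[319.7, 240.4], [321.3, 169.6], [244.0, 171.1], [248.0, 241.8]]
[-1.87462478  3.60944328 99.4004942 ]
```

View pics/v4.png

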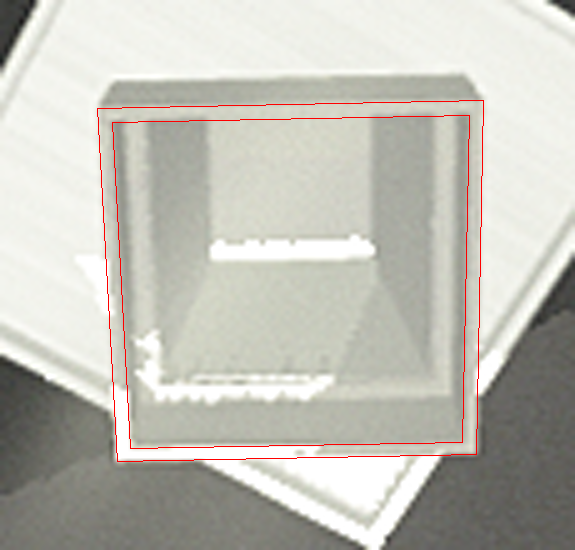

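The overlay matches the rim (outer edges at x≈100–120 and 480, y≈105 and 455 in the crop): base yaw is about 58.0°. I'm repeating a few readings to learn the noise.

```bash
cat >> h.py <<'E'
def measure(bot,q0,z,n=4):
    """mean tub pose in the world and in the tool frame (x,y mm, yaw of tub minus tool)"""
    W=[];T=[];O=[]
    for i in range(n):
        o=bot.get_obs();m=bot.camera_model("wrist");im=bot.capture("wrist")[:,:,::-1].copy()
        q=rimfit(im,m,q0,z,0);r=rel(o,[q[0],q[1],z+80]);W.append(q);O.append(np.r_[o["tool_pos"],np.degrees(o["tcp_rot"][2]),fk(o["joint_positions"])[0]])
        T.append([*r,q[2]-np.degrees(o["tcp_rot"][2])])
    print("world",np.mean(W,0).round(2),np.std(W,0).round(2));print("tool",np.mean(T,0).round(2),np.std(T,0).round(2))
    print("obs",np.mean(O,0).round(2),np.std(O,0).round(2),o["time"]);return np.mean(W,0),np.mean(T,0),np.mean(O,0)
E
python3 - <<'E'
from h import *
from plant import bot
r=measure(bot,[563,-20.5,58],4);np.save("base.npy",np.concatenate(r))
print(bot.get_obs()["joint_positions"].round(4))
E
```

```text
world [563.22 -20.71  58.05] [0.06 0.03 0.03]
tool [-2.06  3.47 99.51  1.09] [0.08 0.05 0.07 0.02]
obs [561.34 -17.07 183.51  56.96 561.66 -17.12 183.32] [0.12 0.07 0.07 0.01 0.12 0.08 0.07] 14.425
[-1.6680e-01  4.4490e-01  1.4889e+00 -1.0000e-04  1.2065e+00  4.0970e-01]
```

{"api": "servo_tool", "payload": {
  "deltas": [
    [[0.0262,-0.036,0.0006],[0,0,0]],
    [[0.0262,-0.036,0.0006],[0,0,0]],
    [[0.0262,-0.036,0.0006],[0,0,0]],
    [[0.0262,-0.036,0.0006],[0,0,0]],
    [[0.0262,-0.036,0.0006],[0,0,0]],
    [[0.0262,-0.036,0.0006],[0,0,0]],
    [[0.0262,-0.036,0.0006],[0,0,0]],
    [[0,0,0],[0,0,-8.53]],
    [[0,0,0],[0,0,-8.53]],
    [[0,0,0],[0,0,-8.53]],
    [[0,0,0],[0,0,0]],
    [[0,0,0],[0,0,0]],
    [[0,0,0],[0,0,0]]
  ]
}}

```text
time: 16.1
tool_pos: [450.8, 273.4, 178.8]
tcp_rot: [3.141, 0.0, 1.438]
contact_force: [-0.6, 0.2, 0.5]
grip_width: 91.7
finger_force: 0.0
```

Run:
```python
from h import *
from plant import bot
r=measure(bot,[450.2,274,82.5],0,3)
y=np.array([np.sin(np.radians(82.6)),-np.cos(np.radians(82.6))])
print("along tool y: released",np.dot(y,[452.4,290.9]),"seen",np.dot(y,r[0][:2]))
```

```text
world [450.21 276.5   82.37] [0.01 0.06 0.02]
tool [ 3.030e+00 -1.100e+00  9.875e+01 -5.000e-02] [0.09 0.   0.02 0.03]
obs [450.82 273.37 178.76  82.42 451.22 273.54 178.52] [0.01 0.02 0.02 0.01 0.01 0.02 0.02] 16.2
along tool y: released 411.16539481769706 seen 410.84485356971027
```

The seen and released positions agree to 0.3 mm across the fingers. Descending to grasp the tub I stood up.

{"api": "servo_tool", "payload": {
  "deltas": [
    [[0.003,-0.0008,0.03],[0,0,0]],
    [[0,0,0.03],[0,0,0]],
    [[0,0,0.025],[0,0,0]],
    [[0,0,0.02],[0,0,0]],
    [[0,0,0.013],[0,0,0]],
    [[0,0,0],[0,0,0]],
    [[0,0,0],[0,0,0]]
  ]
}}

```text
time: 17.12
tool_pos: [451.0, 276.6, 61.4]
tcp_rot: [3.14, -0.001, 1.44]
contact_force: [-0.7, 0.9, 0.0]
grip_width: 91.5
finger_force: 0.0
```

{"api": "servo_tool", "payload": {
  "deltas": [
    [[0,0,0],[0,0,0]],
    [[0,0,0],[0,0,0]],
    [[0,0,0],[0,0,0]],
    [[0,0,0],[0,0,0]],
    [[0,0,0],[0,0,0]],
    [[0,0,0],[0,0,0]]
  ],
  "fingers": 0.4
}}

```text
time: 17.88
tool_pos: [450.6, 276.5, 61.0]
tcp_rot: [3.141, -0.0, 1.44]
contact_force: [-1.2, 0.9, 3.2]
grip_width: 65.4
finger_force: 30.0
```

Run:
```python
from h import *
from plant import bot
o,m,im=snap(bot,"w5");A=R.from_euler("xyz",o["tcp_rot"]).as_matrix()
print(bot.get_obs()["grip_width"],rel(o,[450.21,276.5,80]))
r=measure(bot,[450.2,276,82.4],0,2)
```

```text
17.875 [450.6 276.5  61. ] [179.94  -0.    82.49] [ 4.060e-01  5.400e-01  1.723e+00 -1.000e-03  8.780e-01  5.370e-01] [-1.2  0.9  3.2]
65.98974845144943 [-1.40700861e-02 -3.52479999e-01 -1.90422408e+01]
world [450.67 276.15  82.47] [0.   0.02 0.02]
tool [ -0.32   0.12 -19.05  -0.02] [0.01 0.   0.   0.02]
obs [450.6  276.47  60.95  82.49 451.58 276.89  60.33] [0.   0.01 0.   0.   0.   0.01 0.  ] 17.975
```

Held square and centred within 0.3 mm. Lifting and carrying over the base.

{"api": "servo_tool", "payload": {
  "deltas": [
    [[0,0,-0.01],[0,0,0]],
    [[0,0,-0.025],[0,0,0]],
    [[0,0,-0.03],[0,0,0]],
    [[0,0,-0.03],[0,0,0]],
    [[0,0,-0.025],[0,0,0]],
    [[-0.035,0.0188,0],[0,0,0]],
    [[-0.035,0.0188,0],[0,0,0]],
    [[-0.035,0.0188,0],[0,0,0]],
    [[-0.035,0.0188,0],[0,0,0]],
    [[-0.035,0.0188,0],[0,0,0]],
    [[-0.035,0.0188,0],[0,0,0]],
    [[-0.035,0.0188,0],[0,0,0]],
    [[-0.035,0.0188,0],[0,0,0]],
    [[0,0,0],[0,0,8.15]],
    [[0,0,0],[0,0,8.15]],
    [[0,0,0],[0,0,8.14]],
    [[0,0,0],[0,0,0]],
    [[0,0,0],[0,0,0]],
    [[0,0,0],[0,0,0]]
  ]
}}

```text
time: 20.4
tool_pos: [562.9, -20.8, 180.9]
tcp_rot: [3.141, -0.0, 1.015]
contact_force: [0.2, -0.4, -1.6]
grip_width: 65.6
finger_force: 30.0
```

```bash
cat > chk.py <<'E'
from h import *
from plant import bot
import sys
t=np.array([float(v) for v in sys.argv[1:4]]);O=[]
for i in range(3):
    o=bot.get_obs();O.append(np.r_[o["tool_pos"],np.degrees(o["tcp_rot"][2])]);bot.capture("wrist")
O=np.mean(O,0);y=np.radians(O[3]);d=t[:2]-O[:2]
print(O.round(2),"delta tool x,y",d@[np.cos(y),np.sin(y)],d@[np.sin(y),-np.cos(y)],"dyaw(world)",t[2]-O[3],np.degrees(o["tcp_rot"][:2]),o["contact_force"].round(1),o["time"])
E
python3 chk.py 563.4 -20.85 58.05
```

```text
[562.89 -20.78 180.88  58.12] delta tool x,y 0.20534670588408327 0.4706588347650633 dyaw(world) -0.07229887251677525 [ 1.79959542e+02 -1.13812508e-02] [ 1.3  0.1 -1.3] 20.5
```

{"api": "servo_tool", "payload": {
  "deltas": [
    [[0.0002,0.0005,0.025],[0,0,0]],
    [[0,0,0.025],[0,0,0]],
    [[0,0,0.02],[0,0,0]],
    [[0,0,0.01],[0,0,0]],
    [[0,0,0],[0,0,0]],
    [[0,0,0],[0,0,0]]
  ]
}}

```text
time: 21.3
tool_pos: [564.1, -21.0, 101.7]
tcp_rot: [3.139, -0.001, 1.013]
contact_force: [0.2, -0.3, -0.3]
grip_width: 65.8
finger_force: 30.0
```

```bash
python3 chk.py 563.4 -20.85 58.05
```

```text
[564.1  -21.02 101.75  58.06] delta tool x,y -0.22730544478745884 -0.6814168039116786 dyaw(world) -0.005419885102085686 [ 1.79867140e+02 -4.82936436e-02] [ 0.4  0.5 -1.5] 21.4
```

{"api": "servo_tool", "payload": {
  "deltas": [
    [[0,0,0.003],[0,0,0]],
    [[0,0,0.002],[0,0,0]],
    [[0,0,0.002],[0,0,0]],
    [[0,0,0],[0,0,0]],
    [[0,0,0],[0,0,0]]
  ]
}}

```text
time: 22.08
tool_pos: [563.6, -20.9, 93.9]
tcp_rot: [3.141, -0.0, 1.013]
contact_force: [-0.4, -0.3, -1.7]
grip_width: 65.7
finger_force: 30.0
```

{"api": "servo_tool", "payload": {
  "deltas": [
    [[0,0,0.0015],[0,0,0]],
    [[0,0,0.0015],[0,0,0]],
    [[0,0,0],[0,0,0]]
  ]
}}

```text
time: 22.45
tool_pos: [563.4, -20.9, 90.7]
tcp_rot: [3.141, -0.0, 1.013]
contact_force: [-0.5, 0.1, -2.0]
grip_width: 65.9
finger_force: 30.0
```

{"api": "servo_tool", "payload": {
  "deltas": [
    [[0,0,0.001],[0,0,0]],
    [[0,0,0.0005],[0,0,0]],
    [[0,0,0],[0,0,0]]
  ]
}}

```text
time: 22.82
tool_pos: [563.5, -20.9, 89.3]
tcp_rot: [3.141, -0.0, 1.013]
contact_force: [0.3, 0.3, -1.9]
grip_width: 65.6
finger_force: 30.0
```

{"api": "servo_tool", "payload": {
  "deltas": [
    [[0,0,0.0007],[0,0,0]],
    [[0,0,0],[0,0,0]]
  ]
}}

```text
time: 23.08
tool_pos: [563.8, -21.1, 89.0]
tcp_rot: [3.14, -0.0, 1.013]
contact_force: [-0.1, 1.2, 1.7]
grip_width: 65.6
finger_force: 30.0
```

{"api": "servo_tool", "payload": {
  "deltas": [
    [[0,0,0.0007],[0,0,0]],
    [[0,0,0],[0,0,0]]
  ]
}}

```text
time: 23.32
tool_pos: [564.0, -21.1, 88.9]
tcp_rot: [3.139, -0.001, 1.013]
contact_force: [-0.7, -0.8, 6.1]
grip_width: 65.7
finger_force: 30.0
```

Seated at z≈89, as predicted, with about 6 N. Release, rise and check the nest.

{"api": "servo_tool", "payload": {
  "deltas": [
    [[0,0,0],[0,0,0]],
    [[0,0,0],[0,0,0]],
    [[0,0,0],[0,0,0]],
    [[0,0,0],[0,0,0]]
  ],
  "fingers": 1.0
}}

```text
time: 23.82
tool_pos: [563.5, -20.9, 87.8]
tcp_rot: [3.141, -0.0, 1.013]
contact_force: [0.5, -0.4, -0.3]
grip_width: 91.2
finger_force: 0.0
```

{"api": "servo_tool", "payload": {
  "deltas": [
    [[0,0,-0.01],[0,0,0]],
    [[0,0,-0.025],[0,0,0]],
    [[0,0,-0.03],[0,0,0]],
    [[0,0,-0.03],[0,0,0]],
    [[0,0,-0.024],[0,0,0]],
    [[0,0,0],[0,0,0]],
    [[0,0,0],[0,0,0]],
    [[0,0,0],[0,0,0]]
  ]
}}

```text
time: 24.82
tool_pos: [562.8, -20.8, 205.8]
tcp_rot: [-3.14, 0.001, 1.013]
contact_force: [0.2, 0.6, 0.1]
grip_width: 91.9
finger_force: 0.0
```

Run:
```python
from h import *
from plant import bot
r=measure(bot,[563.4,-20.9,58],28,3);np.save("base2.npy",np.concatenate(r))
im=bot.capture("wrist")[:,:,::-1].copy();s=bot.capture("side")[:,:,::-1].copy()
ms=bot.camera_model("side");v=cv2.resize(s[180:270,255:355],(500,450),interpolation=cv2.INTER_CUBIC)
P=proj(ms,tub(upright(*r[0][:2],28,r[0][2])))
for a in(8,12):cv2.polylines(v,[np.int32((P[a:a+4]-[255,180]+.5)*5)],True,(0,0,255),1)
cv2.imwrite("pics/v6.png",np.hstack([v,cv2.resize(im[135:270,220:340],(300,338))[:338].copy() if 0 else np.pad(cv2.resize(im[130:270,215:335],(300,350)),((0,100),(0,0),(0,0)))]))
```

```text
world [563.81 -20.95  58.  ] [0.02 0.01 0.04]
tool [ 4.200e-01  8.900e-01  9.791e+01 -5.000e-02] [0.05 0.09 0.1  0.04]
obs [562.95 -20.84 205.91  58.05 563.13 -20.87 205.77] [0.09 0.02 0.1  0.   0.09 0.02 0.1 ] 24.925
```

View pics/v6.png

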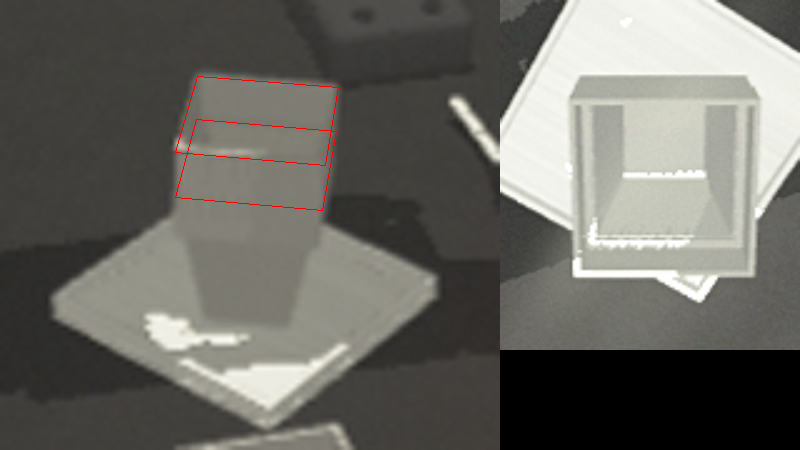

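Nested correctly: the side overlay for an underside at z=28 lies on the rim (crop y 75–165), and the wrist crop shows the upper tub level and square. On to the standing tub.

{"api": "servo_tool", "payload": {
  "deltas": [
    [[-0.0364,0.0061,0],[0,0,0]],
    [[-0.0364,0.0061,0.0044],[0,0,0]],
    [[-0.0364,0.0061,0.0055],[0,0,0]],
    [[-0.0364,0.0061,0.0055],[0,0,0]],
    [[-0.0364,0.0061,0.0055],[0,0,0]],
    [[-0.0364,0.0061,0.0055],[0,0,0]],
    [[0,0,0],[0,0,-7.87]],
    [[0,0,0],[0,0,-7.87]],
    [[0,0,0],[0,0,-7.87]],
    [[0,0,0],[0,0,0]],
    [[0,0,0],[0,0,0]],
    [[0,0,0],[0,0,0]]
  ]
}}

```text
time: 26.58
tool_pos: [479.0, -225.6, 180.5]
tcp_rot: [3.141, 0.0, 1.424]
contact_force: [-0.3, -0.2, 0.4]
grip_width: 91.8
finger_force: 0.0
```

Run:
```python
from h import *
from plant import bot
o,m,im=snap(bot,"w7")
rimfit(im,m,[478.4,-225.5,81.6],0)
r=measure(bot,[478.4,-225.5,81.6],0,3)
```

```text
26.575 [ 479.  -225.6  180.5] [1.7995e+02 1.0000e-02 8.1580e+01] [-0.585  0.391  1.584  0.     1.165 -0.438] [-0.3 -0.2  0.4]
rim [ 477.98 -226.28   81.1 ] -4.528283596038818 -4.1090817 [[314.0, 240.4], [317.3, 170.0], [240.4, 169.4], [242.7, 239.9]]
world [ 477.96 -226.29   81.06] [0.01 0.01 0.01]
tool [ -0.86  -0.96 100.55  -0.55] [0.02 0.02 0.01 0.02]
obs [ 478.96 -225.56  180.55   81.61  479.31 -225.79  180.32] [0.01 0.01 0.01 0.01 0.01 0.01 0.01] 26.725
```

{"api": "servo_tool", "payload": {
  "deltas": [
    [[-0.0009,-0.0007,0.03],[0,0,0.55]],
    [[0,0,0.03],[0,0,0]],
    [[0,0,0.026],[0,0,0]],
    [[0,0,0.02],[0,0,0]],
    [[0,0,0.0135],[0,0,0]],
    [[0,0,0],[0,0,0]],
    [[0,0,0],[0,0,0]]
  ]
}}

```text
time: 27.65
tool_pos: [478.7, -226.7, 61.7]
tcp_rot: [3.14, 0.001, 1.416]
contact_force: [0.3, -0.8, -0.7]
grip_width: 91.8
finger_force: 0.0
```

{"api": "servo_tool", "payload": {
  "deltas": [
    [[0,0,0],[0,0,0]],
    [[0,0,0],[0,0,0]],
    [[0,0,0],[0,0,0]],
    [[0,0,0],[0,0,0]],
    [[0,0,0],[0,0,0]],
    [[0,0,0],[0,0,0]]
  ],
  "fingers": 0.4
}}

```text
time: 28.4
tool_pos: [478.3, -226.5, 61.3]
tcp_rot: [3.14, 0.0, 1.416]
contact_force: [-1.6, 0.8, 3.9]
grip_width: 65.6
finger_force: 30.0
```

Run:
```python
from h import *
from plant import bot
print(bot.get_obs()["grip_width"])
r=measure(bot,[478,-226.3,81],0,2)
```

```text
65.58496980851753
world [ 478.41 -226.58   81.25] [0.01 0.01 0.02]
tool [ -0.08   0.14 -18.7    0.14] [0.01 0.   0.   0.02]
obs [ 478.3  -226.49   61.3    81.11  479.18 -227.07   60.69] [0.01 0.   0.   0.   0.01 0.   0.  ] 28.45
```

{"api": "servo_tool", "payload": {
  "deltas": [
    [[0,0,-0.01],[0,0,0]],
    [[0,0,-0.025],[0,0,0]],
    [[0,0,-0.035],[0,0,0]],
    [[0,0,-0.035],[0,0,0]],
    [[0,0,-0.03],[0,0,0]],
    [[0,0,-0.015],[0,0,0]],
    [[0.036,0.0088,0],[0,0,0]],
    [[0.036,0.0088,0],[0,0,0]],
    [[0.036,0.0088,0],[0,0,0]],
    [[0.036,0.0088,0],[0,0,0]],
    [[0.036,0.0088,0],[0,0,0]],
    [[0.0362,0.0087,0],[0,0,0]],
    [[0,0,0],[0,0,7.69]],
    [[0,0,0],[0,0,7.69]],
    [[0,0,0],[0,0,7.68]],
    [[0,0,0],[0,0,0]],
    [[0,0,0],[0,0,0]],
    [[0,0,0],[0,0,0]]
  ]
}}

```text
time: 30.75
tool_pos: [563.5, -21.0, 210.9]
tcp_rot: [3.141, -0.0, 1.014]
contact_force: [-0.6, -0.4, -0.5]
grip_width: 65.5
finger_force: 30.0
```

```bash
python3 chk.py 563.8 -21.0 58.05
```

```text
[563.5  -20.96 210.96  58.11] delta tool x,y 0.12413773423777559 0.2718525241234483 dyaw(world) -0.056980368899850475 [ 1.79962914e+02 -9.33401629e-03] [ 0.3 -0.1 -0.9] 30.85
```

{"api": "servo_tool", "payload": {
  "deltas": [
    [[0.0001,0.0002,0.025],[0,0,0]],
    [[0,0,0.025],[0,0,0]],
    [[0,0,0.022],[0,0,0]],
    [[0,0,0.013],[0,0,0]],
    [[0,0,0],[0,0,0]],
    [[0,0,0],[0,0,0]]
  ]
}}

```text
time: 31.65
tool_pos: [564.5, -21.0, 126.9]
tcp_rot: [3.139, -0.001, 1.013]
contact_force: [0.2, -0.4, -0.8]
grip_width: 65.8
finger_force: 30.0
```

{"api": "servo_tool", "payload": {
  "deltas": [
    [[0,0,0.003],[0,0,0]],
    [[0,0,0.003],[0,0,0]],
    [[0,0,0.002],[0,0,0]],
    [[0,0,0],[0,0,0]],
    [[0,0,0],[0,0,0]]
  ]
}}

```text
time: 32.28
tool_pos: [563.9, -21.0, 118.1]
tcp_rot: [3.141, -0.0, 1.013]
contact_force: [0.4, 0.0, -1.2]
grip_width: 65.8
finger_force: 30.0
```

{"api": "servo_tool", "payload": {
  "deltas": [
    [[0,0,0.0015],[0,0,0]],
    [[0,0,0.0015],[0,0,0]],
    [[0,0,0],[0,0,0]]
  ]
}}

```text
time: 32.65
tool_pos: [563.7, -20.9, 114.9]
tcp_rot: [3.141, -0.0, 1.013]
contact_force: [-0.2, 0.2, -0.8]
grip_width: 65.4
finger_force: 30.0
```

{"api": "servo_tool", "payload": {
  "deltas": [
    [[0,0,0.001],[0,0,0]],
    [[0,0,0],[0,0,0]]
  ]
}}

```text
time: 32.9
tool_pos: [563.8, -20.9, 114.0]
tcp_rot: [3.141, -0.0, 1.013]
contact_force: [0.4, -0.1, -0.5]
grip_width: 66.0
finger_force: 30.0
```

{"api": "servo_tool", "payload": {
  "deltas": [
    [[0,0,0.0007],[0,0,0]],
    [[0,0,0],[0,0,0]]
  ]
}}

```text
time: 33.15
tool_pos: [564.0, -21.0, 113.4]
tcp_rot: [3.141, -0.0, 1.013]
contact_force: [0.0, -0.9, -0.6]
grip_width: 66.1
finger_force: 30.0
```

{"api": "servo_tool", "payload": {
  "deltas": [
    [[0,0,0.0005],[0,0,0]],
    [[0,0,0],[0,0,0]]
  ]
}}

```text
time: 33.4
tool_pos: [564.2, -21.1, 113.3]
tcp_rot: [3.14, -0.001, 1.013]
contact_force: [-0.7, 0.1, 2.6]
grip_width: 65.6
finger_force: 30.0
```

Contact at the predicted height (113.3). One small firming step, then release and check.

{"api": "servo_tool", "payload": {
  "deltas": [
    [[0,0,0.0005],[0,0,0]],
    [[0,0,0],[0,0,0]]
  ]
}}

```text
time: 33.65
tool_pos: [564.5, -21.2, 113.2]
tcp_rot: [3.139, -0.001, 1.013]
contact_force: [-0.4, -0.3, 6.1]
grip_width: 66.1
finger_force: 30.0
```

{"api": "servo_tool", "payload": {
  "deltas": [
    [[0,0,0],[0,0,0]],
    [[0,0,0],[0,0,0]],
    [[0,0,0],[0,0,0]],
    [[0,0,0],[0,0,0]],
    [[0,0,0],[0,0,0]]
  ],
  "fingers": 1.0
}}

```text
time: 34.28
tool_pos: [563.8, -20.9, 112.3]
tcp_rot: [3.141, -0.0, 1.013]
contact_force: [-0.1, -0.4, -0.4]
grip_width: 91.3
finger_force: 0.0
```

{"api": "servo_tool", "payload": {
  "deltas": [
    [[0,0,-0.01],[0,0,0]],
    [[0,0,-0.025],[0,0,0]],
    [[0,0,-0.03],[0,0,0]],
    [[0,0,-0.03],[0,0,0]],
    [[0,0,-0.024],[0,0,0]],
    [[0,0,0],[0,0,0]],
    [[0,0,0],[0,0,0]],
    [[0,0,0],[0,0,0]]
  ]
}}

```text
time: 35.28
tool_pos: [563.2, -20.9, 230.1]
tcp_rot: [-3.14, 0.001, 1.013]
contact_force: [0.6, -0.3, 0.0]
grip_width: 91.3
finger_force: 0.0
```

Run:
```python
from h import *
from plant import bot
r=measure(bot,[563.8,-21,58],52,3)
im=bot.capture("wrist")[:,:,::-1].copy();s=bot.capture("side")[:,:,::-1].copy()
ms=bot.camera_model("side");v=cv2.resize(s[160:270,255:355],(500,550),interpolation=cv2.INTER_CUBIC)
P=proj(ms,tub(upright(*r[0][:2],52,r[0][2])))
cv2.polylines(v,[np.int32((P[12:16]-[255,160]+.5)*5)],True,(0,0,255),1)
cv2.imwrite("pics/v8.png",np.hstack([v,np.pad(cv2.resize(im[130:270,215:335],(300,350)),((0,200),(0,0),(0,0)))]))
```

```text
world [564.31 -20.99  58.05] [0.02 0.02 0.  ]
tool [ 0.48  1.04 98.24 -0.  ] [0.05 0.1  0.11 0.  ]
obs [563.3  -20.86 230.24  58.05 563.34 -20.87 230.14] [0.09 0.02 0.11 0.   0.09 0.02 0.11] 35.375
```

View pics/v8.png

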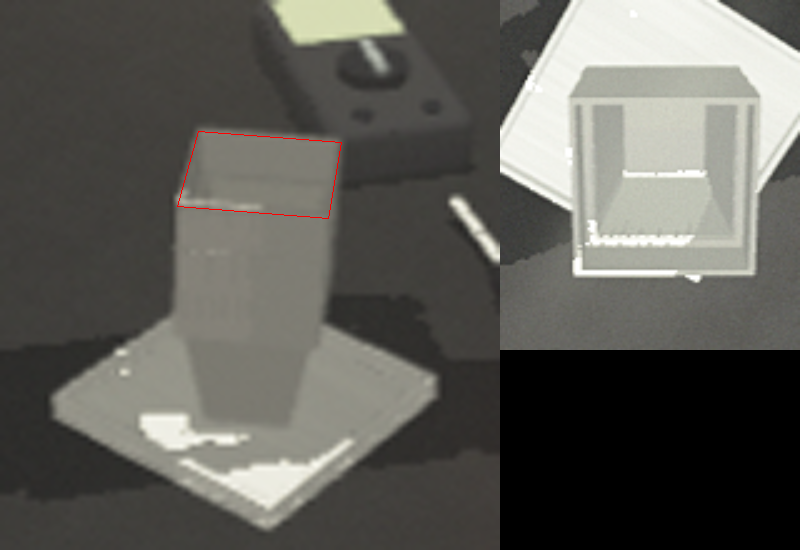

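The stack stands upright with all three collars flush. The top rim overlay for z=132 fits (crop y 130–218), and the multimeter and screwdriver are undisturbed.

```bash
python3 -c "
from plant import bot
print(bot.close_job())"
```

```text
the job is handed in; nothing more can be done
None
```

The job is handed in at about 35 s of the 69 s allowed: the lying tub was stood on its foot, let go and retaken from above, and all three tubs are nested upright in the tray with nothing else moved, as far as the camera checks show.

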